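# Close a curtain-rod clamp and set its thumbscrew

### The arm

A 6-joint arm with a two-finger parallel gripper is mounted at the origin on the work surface. World frame = base frame: x ahead of the robot, y to its left, z up, the work surface at z = 0. Lengths are in m, angles in degrees, forces in N, time in s.
With the tool pointing down it reaches from about 0.4 to 0.825 m from the base axis. Payload 7 kg.
Tool frame: the origin (TCP) lies between the finger pads; the fingertips stand 22 mm ahead of it and the grasp point (between the pads) lies 3 mm ahead of it; z points along the fingers, y is the line along which they close (so a half turn about z gives the same grasp; the last joint's range is limited). The gripper opens to 88 mm and grips with 3 to 60 N. Pads are 19 mm wide; open, the fingers measure 130 mm over their backs; the gripper's body (78 mm by 193 mm) begins 47 mm behind the grasp point.
Start: joints at [86.007, 20.546, 0.682, 0, -70.136, -16.507], TCP at [0.236, 0.632, 0.249] pointing down, gripper open.
Joint ranges: [-176.03, 176.03], [-82.01, 121.73], [-58.28, 71.71], [-173.87, 95.51], [-174.79, -0.11], [-173.66, 173.66]. Speed limits (degrees/s): [136.94, 136.94, 172.46, 180, 180, 180].

### API

Orientations are given as [roll, pitch, yaw] about the fixed x, y, z axes, in that order (R = Rz(yaw) Ry(pitch) Rx(roll)).
In Python, from plant import ctrl gives the robot as it stands.
- The arm moves only by the tool apply_moves, never from a script. Its argument "targets" is a list of rows, each an object with "travel": the shift along the tool's x, y, z in mm, a list of three; "roll": the turn about the tool's z in degrees; "jaw": the finger opening in mm, from 0 to 87.6. In form: [{"travel": [tx, ty, tz], "roll": roll, "jaw": jaw}, ...]. A call has 1 to 10 rows; each row shifts and turns the commanded pose from where the row before left it, along the tool's axes as they then stand; what a row does not reach is not made up. A row lasts 1/10 s, in which the tool goes at most 50 mm and 8.59 degrees, less where a joint would pass 70% of its speed; a pose out of reach is approached as far as the arm can. A call with a gripper value outside its range is refused whole. The fingers move at their own pace and stop on an object; the grip force is fixed at half the most. Time passes only in rows, so rows that do not move let the fingers close. It gives the time, the measured TCP pose, the force, the opening and the grip force at its end, in the units of the state.
- ctrl.get_obs(): the state, without advancing time (a new reading comes with each control period).
- ctrl.snapshot(name): name is "scene" or "top"; returns the picture (480x640x3 uint8, red, green, blue); there is no depth.
- ctrl.calibration(name): a dict with "K" (3x3 intrinsics, pixels), "extrinsics" (4x4, takes a point from camera to world coordinates). Camera axes: x right, y down, z forward; pixel columns grow to the right and rows downward; lengths in m; the calibration is good to about 2 mm. A picture is of the moment at which its call begins. calibration takes no time and is no camera call.
- ctrl.close_job(): hands the job in; it is judged then, once.
The state is a dict: "clock": time; "joint_pos": joint angles; "qvel": joint speeds; "tau": joint torques, N m; "tool_pos": TCP position; "orientation": TCP orientation; "force": force on the tool from outside, world axes, zero at the start; "moment": the same for the moment, N m; "opening": finger opening in m; "gripper_force": force on a finger pad.
Only numpy, scipy, OpenCV 4.12 (cv2) and the standard library are available. Lean on these libraries where they do the work, as an engineer would, in place of code of your own. Each camera call takes 0.05 s, during which the arm holds its last target. There are 200 camera calls.

### The job

Press the blue hinged strap of the curtain-rod clamp down over the rod until it snaps and stays shut by itself, and take your fingers off it. Then turn the red thumbscrew clockwise (seen from above) until it seats, back it off a quarter turn, and finish there, still gripping the thumbscrew's wing between the fingers. Leave the toiletries where they are.

Things in the scene. Friction and masses are not known exactly. Their poses are not given: they have to be found in the camera images.
- clamp: grey clamp fixed to the ledge, base 150 (x) by 200 (y) by 10 mm; origin under its centre, z up. A white rod (28 to 37 mm thick, axis 34 mm up) lies along y from y = 0 to +470. Strap at y = +45; thumbscrew at x = 0, y = -55 on a 32 mm round post, top 60 mm up; black post (18 by 24 mm, top 64 mm up) at x = -64, y = +45, by the shut strap's tip.
- strap (a joint): angle (rad) of the blue hinged strap: 0 is shut and level (hard stop), 0.8 fully open (tip raised). It starts part open (0.4 to 0.8) and its slightly stiff hinge (0.05 N m) keeps it where it is left. From about 0.12 rad the nub at its tip must be pushed past a sprung ball on the black post (about 7 N straight down at the yellow spot); below about 0.06 it snaps to 0 and is held there.
- strap_pad (a point): centre of the yellow spot on the strap's top face, 50 mm from its hinge axis; it moves with the strap. The strap is a plate 88 mm long, 44 mm wide, 7 mm thick; its hinge axis lies along the clamp's y, at x = +43 mm, y = +45 mm, 52 mm above the ledge, and the strap points from there to the clamp's -x. When shut the spot is at clamp x = -7 mm, y = +45 mm, and the top face 55.5 mm above the ledge.
- thumbscrew (a joint): angle (rad) of the red thumbscrew, growing as it turns clockwise seen from above; it seats against a hard stop at 3.2. It is stiff enough (0.05 N m) to stay where it is left, and does not rise or sink as it turns.
- wing (a point): red upright wing of the thumbscrew, the part to grip: 44 mm long (along its x), 9 mm thick (along its y), 26 mm high; origin at its centre, on the screw's vertical axis, 87 mm above the ledge; z up. It turns with the screw. A white mark on its top edge lies on its +x end.
- owl_dish: white ceramic owl-shaped soap dish, 125 by 98 by 40 mm, loose; origin under its centre, z up. Leave it alone.
- cologne: amber glass cologne bottle with black twist cap, 50 by 34 by 100 mm, loose; origin at the centre of its underside, z up. Leave it alone.
- nail_clipper: chrome nail clipper lying flat, 63 by 15 by 14 mm, loose; origin under its centre. Leave it alone.
- hairbrush: wooden hairbrush lying along its x with bristles up, 195 by 52 by 27 mm, loose; origin under its centre. Leave it alone.

How it is judged (in metres and radians):
On the way, in this order (a step that is already met when the one before it is completed fails the run):
1. the strap is snapped shut and stays shut with the fingers off the clamp (value of joint strap below 0.05 rad and contact force between the fingers and clamp below 0.3 N), for 0.3 s.
2. the thumbscrew is turned clockwise until it seats (value of joint strap below 0.05 rad and value of joint thumbscrew above 3.12 rad), for 0.1 s.
At the end, for the whole second after the job is handed in: The strap is shut (below 0.05 rad); the thumbscrew is at rest a quarter turn (within 12 degrees) back from its seat and is still gripped: the fingers press on the wing with over 3 N, the grasp point within 28 mm of its centre; the toiletries are within 20 mm of where they were (value of joint strap below 0.05 rad and value of joint thumbscrew between 1.419 and 1.839 rad and velocity of joint thumbscrew between -0.1 and 0.1 rad/s and contact force between the fingers and thumbscrew above 3 N and distance between the grasp point and wing below 0.028 m and distance of each of owl_dish, cologne, nail_clipper, hairbrush from where it was at the start of the episode below 0.02 m); the arm keeps its last pose, push and grip.
It fails at once if a toiletry is pushed more than 20 mm (distance of any of owl_dish, cologne, nail_clipper, hairbrush from where it was at the start of the episode above 0.02 m).
It fails at once if the cologne bottle is tipped (angle between cologne's own z axis and vertical above 0.4 rad).
It also fails if it takes over 48 s, if anything falls off the work surface, if the arm or the gripper's body presses on something with over 40 N, if the wrist force passes 120 N, or if a joint passes its speed limit or range.

## Working session

There is one attempt and no reset: what is moved stays moved. The work goes in short steps, Python scripts to look and compute and a tool call to move; the robot and the scene stay as the last step left them, time stands still between calls to the robot, and variables do not carry over. Pictures are saved under pics/ and viewed, at most 10 in all, crops included, and the job is handed in when it is done.

Besides the shell and the picture viewer there is one more tool, called after ">>>" as a command line: name --argument value ..., lists and objects as JSON in quotes. apply_moves: Moves the arm, as the interface text tells. Its arguments: {"type":"object","properties":{"targets":{"type":"array","items":{"type":"object","properties":{"travel":{"type":"array","items":{"type":"number"}},"roll":{"type":"number"},"jaw":{"type":"number"}}}}},"required":["targets"]}

```bash
mkdir -p pics
python3 - <<'E'
from plant import ctrl
import cv2
for n in("scene","top"):
    cv2.imwrite(f"pics/{n}0.png",ctrl.snapshot(n)[:,:,::-1]); c=ctrl.calibration(n); print(c["K"],c["extrinsics"])
print(ctrl.get_obs())
E
```

```text
[[451.73165977   0.         318.6753965 ]
 [  0.         451.73165977 239.73531868]
 [  0.           0.           1.        ]] [[ 0.57750573  0.53771493 -0.61428803  1.07523893]
 [ 0.81636754 -0.37522035  0.43903728 -0.30764223]
 [ 0.00558353 -0.75503135 -0.65566492  0.61495427]
 [ 0.          0.          0.          1.        ]]
[[478.83686552   0.         319.65048876]
 [  0.         478.83686552 244.88413441]
 [  0.           0.           1.        ]] [[ 0.0168328  -0.98982036  0.14132346  0.46176638]
 [-0.9996305  -0.01364289  0.0235104   0.01920993]
 [-0.02134301 -0.14166699 -0.98968426  1.01896656]
 [ 0.          0.          0.          1.        ]]
{'clock': 0.1, 'joint_pos': array([ 8.60047872e+01,  2.05869359e+01,  6.40535705e-01, -1.54272205e-02,
       -7.01363011e+01, -1.65066378e+01]), 'qvel': array([-0.01996261,  0.02549346,  0.05828453,  0.06481595,  0.05349143,
        0.0299057 ]), 'tau': array([-2.05079392e-03, -5.84164131e+01,  2.93748897e+01,  7.01556936e+00,
        1.01646248e-02, -5.36915366e-05]), 'tool_pos': array([0.23630836, 0.63186882, 0.24773957]), 'orientation': array([ 1.79916586e+02, -9.59367410e-03, -2.05070960e+01]), 'force': array([-0.18051963, -0.54383558,  0.00554951]), 'moment': array([-0.00020969,  0.02987616,  0.04706487]), 'gripper_force': 0.0, 'opening': 0.08782400218544782}
```

View pics/top0.png

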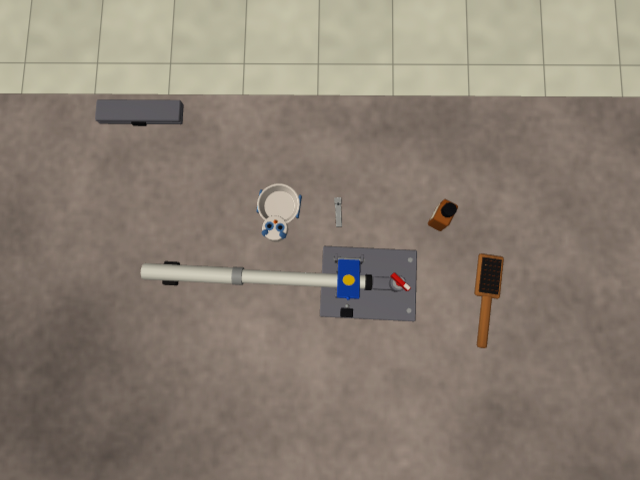

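View pics/scene0.png

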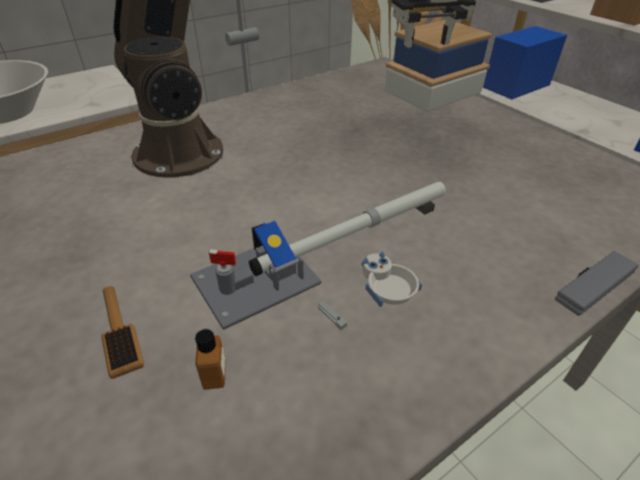

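The top view shows the clamp base with corners about (321,246), (417,250), (415,320) and (321,318). The blue strap's yellow spot is at (348,280), the black post at (347,312) and the red wing at (400,283), with its white mark at the lower right (407,288). The scene view shows the wing at (222,258) and the strap raised, with its spot at (274,241).

```bash
cat > h.py <<'E'
import numpy as np, cv2
from plant import ctrl
def ray(n,uv):
    c=ctrl.calibration(n);E=c["extrinsics"];d=E[:3,:3]@np.linalg.inv(c["K"])@[uv[0],uv[1],1.]
    return E[:3,3],d/np.linalg.norm(d)
def plane(n,uv,z):
    o,d=ray(n,uv);return o+d*(z-o[2])/d[2]
def tri(a,b):
    o1,d1=ray("scene",a);o2,d2=ray("top",b)
    s=np.linalg.lstsq(np.c_[d1,-d2],o2-o1,rcond=None)[0];p,q=o1+s[0]*d1,o2+s[1]*d2
    return (p+q)/2,np.linalg.norm(p-q)
def mask(im,col,box):
    x0,y0,x1,y1=box;h=cv2.cvtColor(im,cv2.COLOR_RGB2HSV).astype(int);H,S,V=h[...,0],h[...,1],h[...,2]
    m={"red":((H<6)|(H>174))&(S>150)&(V>60),"yel":(H>18)&(H<32)&(S>150)&(V>120),"blue":(H>105)&(H<130)&(S>150),
       "white":(S<60)&(V>190)}[col]
    k=np.zeros(m.shape,bool);k[y0:y1,x0:x1]=1;return (m&k).astype(np.uint8)
def cen(m):
    v,u=np.nonzero(m);return np.array([u.mean(),v.mean()]),len(u)
E
python3 - <<'E'
from h import *
t=ctrl.snapshot("top");s=ctrl.snapshot("scene")
yt,ys=cen(mask(t,"yel",(320,240,380,325))),cen(mask(s,"yel",(240,210,310,280)));print(yt,ys,"pad",tri(ys[0],yt[0]))
mr=mask(t,"red",(380,260,420,310));rt=cen(mr);rs=cen(mask(s,"red",(195,235,245,285)));print(rt,rs,"wing",tri(rs[0],rt[0]))
v,u=np.nonzero(mr);print(cv2.minAreaRect(np.c_[u,v].astype(np.float32)))
print([plane("top",p,.01).round(4) for p in [(321,246),(417,250),(415,321),(321,318)]])
print("rod end far", plane("top",(142,271),.034),plane("top",(370,282),.034))
for n,uv in dict(col=(444,215),brush=(490,275)).items(): print(n,plane("top",uv,0.03))
a=cv2.resize(t[230:330,310:430],None,fx=5,fy=5,interpolation=cv2.INTER_CUBIC);b=cv2.resize(s[210:310,190:310],None,fx=5,fy=5,interpolation=cv2.INTER_CUBIC)
cv2.imwrite("pics/c.png",cv2.resize(np.vstack([a,b]),(480,800))[:, :, ::-1][:600]) if 0 else cv2.imwrite("pics/c.png",np.hstack([a,b])[:,:,::-1][:, :, :][::1] if 0 else cv2.resize(np.hstack([a,b]),(800,333))[:,:,::-1])
E
```

```text
(array([348.30851064, 279.5106383 ]), 94) (array([274. , 240.5]), 92) pad (array([ 0.52822138, -0.01583513,  0.07853684]), np.float64(1.4033993708247203e-05))
(array([398.13888889, 280.32407407]), 108) (array([222.97472924, 257.82310469]), 277) wing (array([ 0.52686882, -0.1134571 ,  0.08729199]), np.float64(0.003160173193874177))
((399.75006103515625, 282.2500305175781), (22.62741470336914, 6.363960266113281), 45.0)
[array([0.6035, 0.0403, 0.01  ]), array([ 0.5977, -0.1631,  0.01  ]), array([ 0.4492, -0.1572,  0.01  ]), array([0.452 , 0.0378, 0.01  ])]
rod end far [0.54248887 0.41104288 0.034     ] [ 0.5269489  -0.06196912  0.034     ]
col [ 0.6697786  -0.21663858  0.03      ]
brush [ 0.54536893 -0.30806442  0.03      ]
```

View pics/c.png

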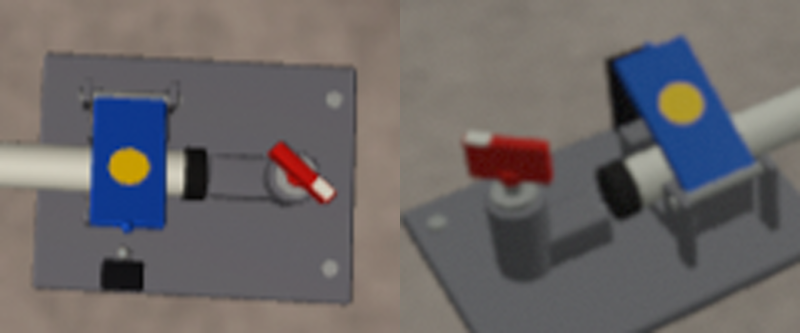

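The strap is at about 0.48 rad. Clamp origin is about (0.5265, -0.060) with yaw -1.9°, and the shut pad should be near (0.521, -0.015). The wing can be gripped at tool yaw of about +46° and turned clockwise without regripping. I'll move to above the pad with the fingers closed.

>>> apply_moves --targets '[{"travel":[33,34,0],"roll":0,"jaw":0},{"travel":[33,34,0],"roll":0,"jaw":0},{"travel":[33,34,0],"roll":0,"jaw":0},{"travel":[33,34,0],"roll":0,"jaw":0},{"travel":[33,34,0],"roll":0,"jaw":0},{"travel":[33,34,0],"roll":0,"jaw":0},{"travel":[33,34,0],"roll":0,"jaw":0},{"travel":[33,34,0],"roll":0,"jaw":0},{"travel":[33,34,0],"roll":0,"jaw":0},{"travel":[33,34,0],"roll":0,"jaw":0}]'

```text
clock: 1.2
tool_pos: [0.4267, 0.1964, 0.2489]
orientation: [-180.0, -0.0, -20.5]
force: [1.0, 0.2, -1.0]
opening: 0.0132
gripper_force: 0.0
```

```bash
cat >> h.py <<'E'
def go(x,y,z,yaw,pose=None):
    o=ctrl.get_obs();p=o["tool_pos"];w=o["orientation"][2];a=np.radians(w);d=np.array([x,y,z])-p
    print("pos",p.round(4),"rpy",o["orientation"].round(2),"j",o["joint_pos"].round(1),"t",o["clock"],"F",o["force"].round(2))
    print("tool shift mm",(1000*np.array([d[0]*np.cos(a)+d[1]*np.sin(a),d[0]*np.sin(a)-d[1]*np.cos(a),-d[2]])).round(1),"roll",(w-yaw+180)%360-180)
E
python3 - <<'E'
from h import *
go(.521,-.0155,.14,-2)
mr=None
for z in(.095,.1):print(plane("top",(399.75,282.25),z),plane("top",(400.3,281.9),z))
# full wing incl. white mark in the scene view
E
```

```text
pos [0.4267 0.1964 0.2489] rpy [-1.7996e+02 -2.0000e-02 -2.0470e+01] j [ 48.8   0.8 -24.2  -0.  -65.   20.7] t 1.2 F [ 1.03  0.2  -1.  ]
tool shift mm [162.4 165.5 108.9] roll -18.471175607054676
[ 0.52331355 -0.11398035  0.095     ] [ 0.52400185 -0.11503808  0.095     ]
[ 0.52298049 -0.1132596   0.1       ] [ 0.52366507 -0.1143116   0.1       ]
```

>>> apply_moves --targets '[{"travel":[27,27.6,18],"roll":0,"jaw":0},{"travel":[27,27.6,18],"roll":0,"jaw":0},{"travel":[27,27.6,18],"roll":0,"jaw":0},{"travel":[27,27.6,18],"roll":0,"jaw":0},{"travel":[27,27.6,18],"roll":0,"jaw":0},{"travel":[27,27.6,18],"roll":0,"jaw":0},{"travel":[0,0,0],"roll":-8,"jaw":0},{"travel":[0,0,0],"roll":-8,"jaw":0},{"travel":[0,0,0],"roll":-2.5,"jaw":0},{"travel":[0,0,0],"roll":0,"jaw":0}]'

```text
clock: 2.2
tool_pos: [0.5201, -0.0139, 0.1404]
orientation: [180.0, 0.0, -2.0]
force: [0.8, -0.0, 0.2]
opening: 0.0003
gripper_force: 0.0
```

```bash
python3 -c "
from h import *
go(.521,-.0155,.1,-2)"
```

```text
pos [ 0.5201 -0.0139  0.1404] rpy [ 1.7999e+02  2.0000e-02 -2.0000e+00] j [ 20.1  11.8 -27.1  -0.  -51.1  67.9] t 2.2 F [ 0.8  -0.04  0.2 ]
tool shift mm [ 0.9  1.6 40.4] roll 0.004847021901326798
```

>>> apply_moves --targets '[{"travel":[1,1.5,15],"roll":0,"jaw":0},{"travel":[0,0,15],"roll":0,"jaw":0},{"travel":[0,0,6],"roll":0,"jaw":0},{"travel":[0,0,6],"roll":0,"jaw":0},{"travel":[0,0,6],"roll":0,"jaw":0},{"travel":[0,0,6],"roll":0,"jaw":0},{"travel":[0,0,3],"roll":0,"jaw":0}]'

```text
clock: 2.9
tool_pos: [0.5211, -0.0152, 0.0833]
orientation: [180.0, 0.0, -2.0]
force: [-4.1, 1.9, 9.7]
opening: 0.0008
gripper_force: 4.3
```

>>> apply_moves --targets '[{"travel":[0,0,2],"roll":0,"jaw":0},{"travel":[0,0,2],"roll":0,"jaw":0}]'

```text
clock: 3.1
tool_pos: [0.5211, -0.0151, 0.0796]
orientation: [-180.0, -0.0, -2.0]
force: [0.6, 0.9, -0.3]
opening: 0.0001
gripper_force: 0.0
```

The force dropped, so it has probably snapped. I'll nudge down to confirm the hard stop, lift off and look.

>>> apply_moves --targets '[{"travel":[0,0,2],"roll":0,"jaw":0},{"travel":[0,0,0.5],"roll":0,"jaw":0}]'

```text
clock: 3.3
tool_pos: [0.5214, -0.0152, 0.0774]
orientation: [180.0, -0.0, -2.0]
force: [-2.8, 1.1, 10.2]
opening: 0.0003
gripper_force: 4.9
```

>>> apply_moves --targets '[{"travel":[0,0,-20],"roll":0,"jaw":0},{"travel":[0,0,-40],"roll":0,"jaw":40},{"travel":[-40,0,0],"roll":-8,"jaw":60},{"travel":[0,0,0],"roll":-8,"jaw":60},{"travel":[0,0,0],"roll":-8,"jaw":60},{"travel":[0,0,0],"roll":-8,"jaw":60},{"travel":[0,0,0],"roll":-8,"jaw":60},{"travel":[0,0,0],"roll":-8,"jaw":60}]'

```text
clock: 4.1
tool_pos: [0.4813, -0.0138, 0.1371]
orientation: [180.0, -0.0, 46.3]
force: [-1.0, -0.1, 0.8]
opening: 0.0508
gripper_force: 0.0
```

Run:
```python
from h import *
t=ctrl.snapshot("top");s=ctrl.snapshot("scene")
cv2.imwrite("pics/d.png",cv2.resize(np.hstack([t[200:340,290:450],s[200:340,170:330]]),(800,350))[:,:,::-1])
ys=cen(mask(s,"yel",(240,210,310,290)));print(ys,plane("scene",ys[0],.0555))
go(.524,-.1147,.14,46)
```

```text
(array([272.92063492, 247.47619048]), 63) [ 0.5204672  -0.01509407  0.0555    ]
pos [ 0.4812 -0.0138  0.137 ] rpy [ 1.7999e+02 -1.0000e-02  4.6120e+01] j [ 21.8   8.5 -32.    0.  -49.5 114.3] t 4.2 F [ 0.06 -0.43 -0.25]
tool shift mm [-43.1 100.8  -3. ] roll 0.11607032021910868
```

View pics/d.png

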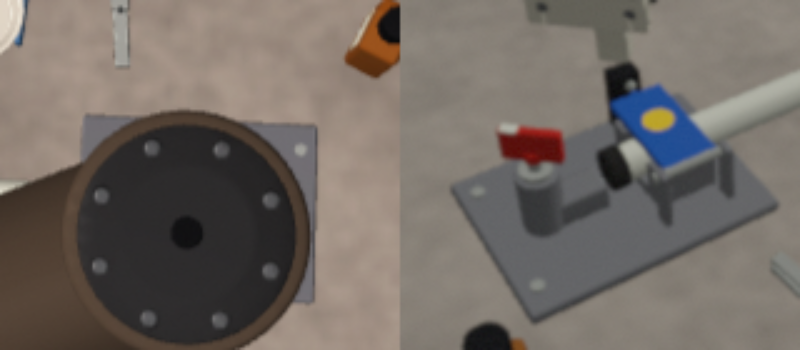

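The scene view shows the strap lying level, with its spot at the shut position (272.9,247.5). The wing is still standing at its start angle. Next I'll go over the wing.

>>> apply_moves --targets '[{"travel":[-14.4,33.6,0],"roll":0,"jaw":60},{"travel":[-14.4,33.6,0],"roll":0,"jaw":60},{"travel":[-14.3,33.6,0],"roll":0,"jaw":60},{"travel":[0,0,0],"roll":0,"jaw":60}]'

```text
clock: 4.6
tool_pos: [0.525, -0.1177, 0.1367]
orientation: [180.0, 0.0, 45.6]
force: [-0.9, 0.2, 0.0]
opening: 0.0602
gripper_force: 0.0
```

Run:
```python
from h import *
s=ctrl.snapshot("scene")
cv2.imwrite("pics/e.png",cv2.resize(s[190:310,160:320],(800,600))[:,:,::-1])
go(.524,-.1147,.089,46)
```

```text
pos [ 0.5241 -0.1165  0.1365] rpy [-1.7999e+02  3.0000e-02  4.5590e+01] j [  8.4  13.5 -25.4   0.  -51.1 127.2] t 4.65 F [-0.09  1.   -0.5 ]
tool shift mm [ 1.2 -1.3 47.5] roll -0.40929677227319416
```

View pics/e.png

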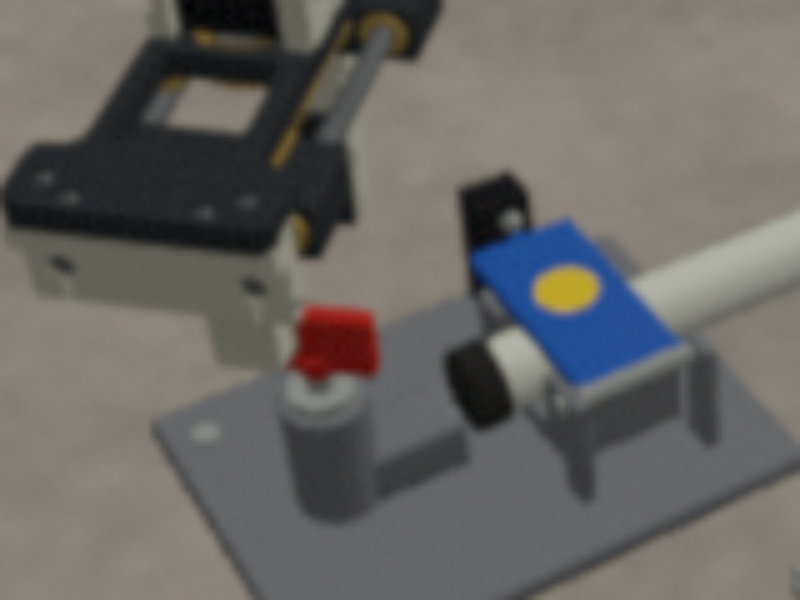

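A finger stands in front of the wing (crop 250,330; wing 340,340), and the gripper straddles it. I'll go down and close.

>>> apply_moves --targets '[{"travel":[0,-1,12],"roll":0,"jaw":60},{"travel":[0,0,12],"roll":0,"jaw":60},{"travel":[0,0,12],"roll":0,"jaw":60},{"travel":[0,0,11],"roll":0,"jaw":60},{"travel":[0,0,0],"roll":0,"jaw":0},{"travel":[0,0,0],"roll":0,"jaw":0},{"travel":[0,0,0],"roll":0,"jaw":0},{"travel":[0,0,0],"roll":0,"jaw":0},{"travel":[0,0,0],"roll":0,"jaw":0},{"travel":[0,0,0],"roll":0,"jaw":0}]'

```text
clock: 5.65
tool_pos: [0.5232, -0.1142, 0.0904]
orientation: [180.0, -0.0, 46.0]
force: [-0.3, -0.7, 0.0]
opening: 0.0171
gripper_force: 0.0
```

Run:
```python
from h import *
go(.524,-.1147,.089,46); print(ctrl.get_obs()["moment"],ctrl.get_obs()["opening"])
```

```text
pos [ 0.5232 -0.1142  0.0904] rpy [ 1.7998e+02 -3.0000e-02  4.5990e+01] j [  8.7  16.7 -28.5   0.  -44.8 127.3] t 5.65 F [-0.33 -0.75  0.01]
tool shift mm [0.2 1.  1.4] roll -0.006535040690664573
[-0.11857844 -0.00410724 -0.02735563] 0.017087418919065532
```

>>> apply_moves --targets '[{"travel":[0,0,0],"roll":0,"jaw":0},{"travel":[0,0,0],"roll":0,"jaw":0},{"travel":[0,0,0],"roll":0,"jaw":0},{"travel":[0,0,0],"roll":0,"jaw":0}]'

```text
clock: 6.05
tool_pos: [0.5246, -0.1154, 0.0905]
orientation: [179.8, -0.0, 46.0]
force: [5.7, -10.9, -5.2]
opening: 0.0088
gripper_force: 29.9
```

Run:
```python
from h import *
go(.524,-.1147,.089,46); print(ctrl.get_obs()["moment"],ctrl.get_obs()["opening"])
```

```text
pos [ 0.5246 -0.1154  0.0905] rpy [ 1.7982e+02 -4.0000e-02  4.6030e+01] j [  8.6  16.7 -28.4   0.2 -44.7 127.3] t 6.05 F [  5.7  -10.87  -5.16]
tool shift mm [ 0.1 -0.9  1.5] roll 0.0315431117895173
[-3.80387553 -2.238476    0.02386444] 0.008825430130295369
```

>>> apply_moves --targets '[{"travel":[0,1.8,0],"roll":0,"jaw":0},{"travel":[0,0,0],"roll":4,"jaw":0},{"travel":[0,0,0],"roll":6,"jaw":0},{"travel":[0,0,0],"roll":6,"jaw":0},{"travel":[0,0,0],"roll":6,"jaw":0},{"travel":[0,0,0],"roll":6,"jaw":0},{"travel":[0,0,0],"roll":6,"jaw":0},{"travel":[0,0,0],"roll":6,"jaw":0},{"travel":[0,0,0],"roll":6,"jaw":0}]'

```text
clock: 6.95
tool_pos: [0.525, -0.1162, 0.0905]
orientation: [179.9, -0.1, -0.2]
force: [2.9, -7.6, -1.8]
opening: 0.0093
gripper_force: 29.9
```

Run:
```python
from h import *
go(.524,-.1147,.089,0); print(ctrl.get_obs()["moment"],ctrl.get_obs()["opening"])
```

```text
pos [ 0.525  -0.1162  0.0905] rpy [ 1.7994e+02 -7.0000e-02 -2.2000e-01] j [  8.5  16.8 -28.3   0.1 -44.8  81.2] t 6.95 F [ 2.86 -7.62 -1.79]
tool shift mm [-1.  -1.5  1.5] roll -0.22265861813141896
[-2.67795714 -1.07438488  0.08240068] 0.009251702412530025
```

>>> apply_moves --targets '[{"travel":[0.4,1,0],"roll":6,"jaw":0},{"travel":[0,0,0],"roll":6,"jaw":0},{"travel":[0,0,0],"roll":6,"jaw":0},{"travel":[0,0,0],"roll":6,"jaw":0},{"travel":[0,0,0],"roll":6,"jaw":0},{"travel":[0,0,0],"roll":6,"jaw":0},{"travel":[0,0,0],"roll":6,"jaw":0},{"travel":[0,0,0],"roll":6,"jaw":0},{"travel":[0,0,0],"roll":6,"jaw":0}]'

```text
clock: 7.85
tool_pos: [0.5251, -0.1166, 0.0906]
orientation: [179.9, -0.1, -53.8]
force: [-1.6, -0.0, 1.1]
opening: 0.0225
gripper_force: 143.3
```

Run:
```python
from h import *
go(.524,-.1147,.089,-54); print(ctrl.get_obs()["moment"],ctrl.get_obs()["opening"])
```

```text
pos [ 0.5251 -0.1166  0.0906] rpy [ 1.7993e+02 -9.0000e-02 -5.3780e+01] j [  8.5  16.9 -28.2   0.2 -44.9  27.7] t 7.85 F [-1.61 -0.03  1.11]
tool shift mm [-2.1 -0.2  1.6] roll 0.22372251177861813
[-0.13132193  0.40623578  4.94245535] 0.022521842090284582
```

The seat has been reached: the moment is 4.9 N m and the wing is twisted in the pads, which puts the seat at about tool yaw -22°. I'll ease back until the pads lie flat.

>>> apply_moves --targets '[{"travel":[0,0,0],"roll":-8,"jaw":0},{"travel":[0,0,0],"roll":-8,"jaw":0},{"travel":[0,0,0],"roll":-8,"jaw":0}]'

```text
clock: 8.15
tool_pos: [0.5248, -0.1164, 0.0904]
orientation: [180.0, -0.0, -29.6]
force: [-1.2, -1.3, 1.9]
opening: 0.0167
gripper_force: 24.0
```

Run:
```python
from h import *
go(.524,-.1147,.089,-54); o=ctrl.get_obs();print(o["moment"],o["opening"],o["gripper_force"])
```

```text
pos [ 0.5248 -0.1164  0.0904] rpy [ 1.7998e+02 -2.0000e-02 -2.9590e+01] j [  8.4  16.9 -28.2   0.  -44.9  52. ] t 8.15 F [-1.24 -1.25  1.94]
tool shift mm [-1.6 -1.1  1.4] roll 24.41497705663383
[-0.26149763  0.29637546  0.40713999] 0.01668189450305796 24.007949754595757
```

>>> apply_moves --targets '[{"travel":[0,0,0],"roll":0,"jaw":0},{"travel":[0,0,0],"roll":0,"jaw":0}]'

```text
clock: 8.35
tool_pos: [0.5247, -0.1164, 0.0904]
orientation: [180.0, -0.0, -30.2]
force: [-1.8, -0.7, 5.4]
opening: 0.0162
gripper_force: 28.5
```

>>> apply_moves --targets '[{"travel":[0,0,0],"roll":-8,"jaw":0},{"travel":[0,0,0],"roll":0,"jaw":0},{"travel":[0,0,0],"roll":0,"jaw":0}]'

```text
clock: 8.65
tool_pos: [0.5249, -0.1164, 0.0903]
orientation: [-180.0, -0.0, -22.3]
force: [-1.3, -0.3, 4.7]
opening: 0.0136
gripper_force: 27.6
```

Run:
```python
from h import *
s=ctrl.snapshot("scene")
cv2.imwrite("pics/f.png",cv2.resize(s[190:310,160:320],(800,600))[:,:,::-1])
go(.524,-.1147,.089,-54); o=ctrl.get_obs();print(o["moment"],o["opening"],o["gripper_force"])
```

```text
pos [ 0.5249 -0.1164  0.0903] rpy [-1.800e+02 -2.000e-02 -2.227e+01] j [  8.4  16.9 -28.2   0.  -44.9  59.3] t 8.7 F [-0.52 -0.9   4.51]
tool shift mm [-1.5 -1.3  1.3] roll 31.729605215675036
[-0.26156159  0.22972112  0.47900061] 0.013498955562768982 27.559226229786873
```

View pics/f.png

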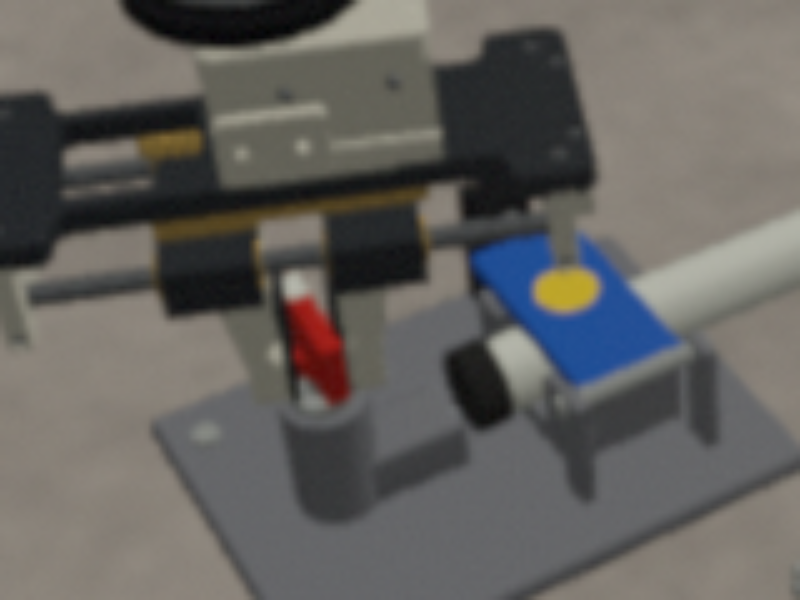

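The view shows the wing (crop 315,340) between the fingers, skewed a little, with its white mark toward the robot, and the strap shut. The skew puts the seat at tool yaw of about -10° to -5°. I'll align to that first.

>>> apply_moves --targets '[{"travel":[0,0,0],"roll":-7,"jaw":0},{"travel":[0,0,0],"roll":0,"jaw":0},{"travel":[0,0,0],"roll":0,"jaw":0}]'

```text
clock: 9.0
tool_pos: [0.5249, -0.1164, 0.0902]
orientation: [-180.0, -0.0, -15.3]
force: [-0.8, -0.7, 4.2]
opening: 0.0113
gripper_force: 28.0
```

>>> apply_moves --targets '[{"travel":[0,0,0],"roll":-4,"jaw":0},{"travel":[0,0,0],"roll":0,"jaw":0},{"travel":[0,0,0],"roll":0,"jaw":0}]'

```text
clock: 9.3
tool_pos: [0.5247, -0.1164, 0.0902]
orientation: [180.0, -0.0, -11.2]
force: [-1.3, 0.0, 4.4]
opening: 0.01
gripper_force: 28.6
```

>>> apply_moves --targets '[{"travel":[0,0,0],"roll":-4,"jaw":0},{"travel":[0,0,0],"roll":0,"jaw":0},{"travel":[0,0,0],"roll":0,"jaw":0}]'

```text
clock: 9.6
tool_pos: [0.5246, -0.1164, 0.0901]
orientation: [-180.0, 0.0, -7.2]
force: [-1.2, -0.7, 4.5]
opening: 0.0091
gripper_force: 29.7
```

Run:
```python
from h import *
go(.524,-.1147,.089,-54); o=ctrl.get_obs();print(o["moment"],o["opening"],o["gripper_force"])
```

```text
pos [ 0.5246 -0.1164  0.0901] rpy [-180.      0.     -7.21] j [  8.4  16.9 -28.2  -0.  -44.9  74.4] t 9.6 F [-1.17 -0.72  4.48]
tool shift mm [-0.9 -1.6  1.1] roll 46.79140707860762
[-0.46210914  0.4001648   0.12314837] 0.00910231997061785 29.663714915513992
```

Flat, with the seat at about -7°. Now I'll back off 90°.

>>> apply_moves --targets '[{"travel":[0,0,0],"roll":-6,"jaw":0},{"travel":[0,0,0],"roll":-6,"jaw":0},{"travel":[0,0,0],"roll":-6,"jaw":0},{"travel":[0,0,0],"roll":-6,"jaw":0},{"travel":[0,0,0],"roll":-6,"jaw":0},{"travel":[0,0,0],"roll":-6,"jaw":0},{"travel":[0,0,0],"roll":-6,"jaw":0},{"travel":[0,0,0],"roll":-3,"jaw":0}]'

```text
clock: 10.4
tool_pos: [0.5246, -0.116, 0.0901]
orientation: [-180.0, -0.0, 38.0]
force: [-1.0, 1.9, 6.2]
opening: 0.0086
gripper_force: 30.0
```

>>> apply_moves --targets '[{"travel":[0,0,0],"roll":-6,"jaw":0},{"travel":[0,0,0],"roll":-6,"jaw":0},{"travel":[0,0,0],"roll":-6,"jaw":0},{"travel":[0,0,0],"roll":-6,"jaw":0},{"travel":[0,0,0],"roll":-6,"jaw":0},{"travel":[0,0,0],"roll":-6,"jaw":0},{"travel":[0,0,0],"roll":-6,"jaw":0},{"travel":[0,0,0],"roll":-3,"jaw":0},{"travel":[0,0,0],"roll":0,"jaw":0},{"travel":[0,0,0],"roll":0,"jaw":0}]'

```text
clock: 11.4
tool_pos: [0.5243, -0.1158, 0.0901]
orientation: [-180.0, -0.0, 82.8]
force: [-3.3, 4.0, 7.6]
opening: 0.0089
gripper_force: 29.9
```

Run:
```python
from h import *
s=ctrl.snapshot("scene");t=ctrl.snapshot("top")
cv2.imwrite("pics/g.png",cv2.resize(s[190:310,160:320],(800,600))[:,:,::-1])
go(.524,-.1147,.089,84); o=ctrl.get_obs();print(o["moment"],o["opening"],o["gripper_force"])
```

```text
pos [ 0.5242 -0.1158  0.0901] rpy [-1.7996e+02 -4.0000e-02  8.2810e+01] j [ 8.400e+00  1.690e+01 -2.820e+01 -1.000e-01 -4.500e+01  1.644e+02] t 11.5 F [-3.55  3.22  7.49]
tool shift mm [ 1.1 -0.4  1.1] roll -1.194879312895921
[1.16059096 1.12355463 0.0434767 ] 0.008936035653907357 29.944274425506592
```

View pics/g.png

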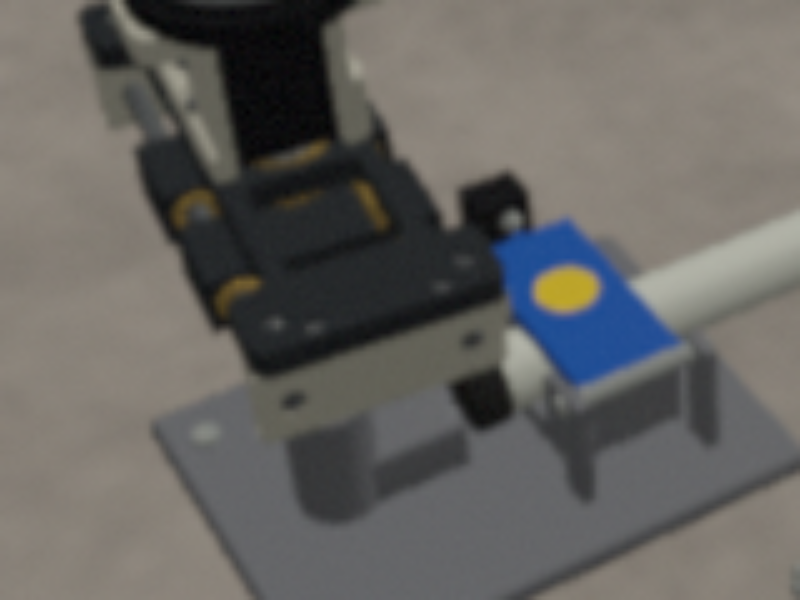

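The view shows the strap shut, with its spot at crop (567,290), and the gripper holding the wing over the post. It is gripping with 30 N at an 8.9 mm opening, so I'll hand in.

```bash
python3 -c "
from plant import ctrl
print(ctrl.close_job())"
```

```text
the job is handed in; nothing more can be done
None
```

I handed the job in at 11.5 s without seeing a verdict: the strap is shut, and the thumbscrew was turned to its seat, backed off 90° and is still gripped at 30 N; I didn't move near the toiletries or re-measure them.

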